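# Seat the espresso cup in its saucer and turn its handle to the right

### The job

The espresso cup with the red inside was put down off-centre on its saucer and leans. Nudge it with light fingertip taps until its foot drops into the well of the saucer and it stands level, and push its handle round so that it points straight to the right, along the worktop, like that of the striped cup beside it. Push only, and gently: do not lift, carry or tip over the cup, leave its saucer where it stands, and do not disturb the striped cup and its saucer, the teaspoon or the tub of spread.

Things in the scene. Friction and masses are not known exactly. Their poses are not given: they have to be found in the camera images.
- cup: white espresso cup, red inside, loose, about 0.12 kg, 51 mm high. Round about the upright axis through point cup_foot (13.8 mm along its +y from its origin, which is on the underside): foot 35 mm across, flaring to 62 mm at the rim, so an upright finger meets the rim first. Its handle stands out along its -y; at yaw 0 that is the robot's right. It slides easily on the glaze (friction about 0.18).
- cup_foot (a point): centre of the underside of the cup's foot, on the cup's axis. At the start the cup leans, one side of its foot on the rising rim of the saucer, its axis 10 to 20 mm from the well's centre, on the side towards the robot (up to 55 degrees to either side). When it is centred the whole foot drops into the well and the cup stands level.
- cup_handle (a point): middle of the cup's handle, 54 mm from the cup's axis, 32 mm above the underside of the foot. The handle is 12 mm thick, reaches from 16 to 48 mm above the foot's underside and ends 60 mm from the axis. At the start it points more or less away from the robot, 37 to 143 degrees from the right (to be turned clockwise seen from above).
- saucer: the cup's saucer, grey-blue stoneware, round, loose, 0.24 kg, 118 mm across; origin: centre of its underside. In its middle is a flat round well, 38 mm across, its floor 6.5 mm above the worktop, which takes the cup's foot with about 1.5 mm to spare all round; from its lip (1.5 mm high, 41 mm across) the rim rises evenly to 13 mm above the worktop at the edge.
- saucer_well (a point): centre of the floor of the saucer's well
- other_cup: striped espresso cup, 49 mm high, 60 mm across, seated in its own saucer with its handle to the right, loose, to be left alone; origin: on the underside, 12 mm from the cup's axis towards the handle
- other_saucer: saucer of the striped cup, the same as the other one, loose, to be left alone; origin: centre of its underside
- spoon: steel teaspoon, 130 mm long, lying loose on the worktop, to be left alone; origin: under its middle
- spread: oblong yellow tub of spread with a dark blue lid, 63 x 105 x 26 mm, loose on the worktop, to be left alone; origin: centre of its underside
- worktop_front (a point): fixed point of the worktop in front of the robot; its axes are the world's: x ahead, y to the left along the worktop's front edge, z up

How it is judged:
By the outcome, as a careful person would: the job done as asked, in the order asked, and still so for the second after the job is handed in, with the robot touching nothing.
It also fails if it takes over 48 s, if anything falls off the work surface, if the arm or the gripper's body presses on something with over 40 N, if the wrist force passes 120 N, or if a joint passes its speed limit or range.

### The arm

A 6-joint arm with a two-finger parallel gripper is mounted at the origin on a cart in front of the work surface, level with it; the furniture and walls round the work are solid. World frame = base frame: x ahead of the robot, y to its left, z up, the work surface at z = 0. Lengths are in m, angles in rad, forces in N, time in s.
With the tool pointing down it reaches from about 0.375 to 0.9 m from the base axis. Payload 3.1 kg.
Tool frame: the origin (TCP) lies at the centre of the arm's flange, where the gripper is bolted on; the fingertips stand 182 mm ahead of it and the grasp point (between the pads) lies 164 mm ahead of it; z points along the fingers, y is the line along which they close (so a half turn about z gives the same grasp; the last joint's range is limited). The gripper opens to 87 mm and grips with 3 to 60 N. Pads are 19 mm wide; open, the fingers measure 117 mm over their backs; the gripper's body (75 mm by 190 mm) begins 51 mm behind the grasp point.
Start: joints at [1.131, 0.527, 1.433, -0, 1.181, -0.178], TCP at [0.162, 0.604, 0.405] pointing down, gripper open.
Joint ranges: [-3.08, 3.08], [-0.75, 2.2], [0.22, 2.44], [-1.43, 4.57], [0, 2.65], [-2.85, 2.85]. Speed limits (rad/s): [2.79, 2.79, 3.14, 3.14, 3.14, 3.14].

### API

Orientations are given as a unit quaternion [x, y, z, w].
In Python, from rig import * gives the robot as it stands.
- The arm moves only by the tool move_arm, never from a script. Its argument "commands" is a list that holds one entry, the list of rows, each a list of 6 numbers: the shift along the tool's x, y, z in units of 40 mm (1.0 is 40 mm), then the turn, a rotation vector about the tool's x, y, z in rad. A call has 1 to 12 rows; each row is the pose to reach, as a shift and turn from the pose commanded when the call began, along the tool's axes at that moment; what a row does not reach only later rows make up. A row lasts 1/8 s, in which the tool goes at most 62.5 mm and 10.7 degrees, less where a joint would pass 70% of its speed; a pose out of reach is approached as far as the arm can. A call with a gripper value outside its range is refused whole. "claw" is the closure, from -1 (fully open) to 1 (shut), so that 0 is half open, set as the call begins (left out, the last holds). The fingers move at their own pace and stop on an object; "squeeze" is the grip in N (left out, the last holds). Time passes only in rows, so rows that repeat a pose let the fingers close. It gives the time, the measured TCP pose, the force, the opening and the grip force at its end, in the units of the state.
- get_obs(): the state, without advancing time (a new reading comes with each control period).
- camera(name): name is "side" or "top"; returns a dict with "pixels" (420x560x3 uint8, blue, green, red), "range_z" (420x560 float32, m along the optical axis (not along the pixel's ray), 0 where there is no reading), "camera_matrix" (3x3 intrinsics, pixels), "D" ([k1, k2, p1, p2, k3] as OpenCV has them; the pictures are not rectified), "extrinsics" (4x4, takes a point from world to camera coordinates). Camera axes: x right, y up, looking along -z (the intrinsics and any distortion apply to the point x, -y, -z); pixel columns grow to the right and rows downward; lengths in m; the calibration is good to about 2 mm. A picture is of the moment at which its call begins.
- hand_in(): hands the job in; it is judged then, once.
The state is a dict: "time": time; "q": joint angles; "joint_velocities": joint speeds; "joint_torque": joint torques, N m; "position": TCP position; "tool_rot": TCP orientation; "ft_force": force on the tool from outside, world axes, zero at the start; "moment": the same for the moment, N m; "grip_width": finger opening in m; "grip_force": force on a finger pad.
Only numpy, scipy, OpenCV 4.12 (cv2) and the standard library are available. Lean on these libraries where they do the work, as an engineer would, in place of code of your own. Each camera call takes 0.05 s, during which the arm holds its last target. There are 200 camera calls.

## Working session

There is one attempt and no reset: what is moved stays moved. The work goes in short steps, Python scripts to look and compute and a tool call to move; the robot and the scene stay as the last step left them, time stands still between calls to the robot, and variables do not carry over. Pictures are saved under pics/ and viewed, at most 10 in all, crops included, and the job is handed in when it is done.

Besides the shell and the picture viewer there is one more tool, called after "Request:" as a command line: name --argument value ..., lists and objects as JSON in quotes. move_arm: Moves the arm, as the interface text tells. Its arguments: {"type":"object","properties":{"commands":{"type":"array","items":{"type":"array","items":{"type":"array","items":{"type":"number"}}}},"claw":{"type":"number"},"squeeze":{"type":"number"}},"required":["commands"]}

```bash
mkdir -p pics; cat > h.py <<'E'
from rig import *
import numpy as np, cv2
def world(c):
    "per-pixel world points from range"
    K=np.array(c["camera_matrix"]);D=np.array(c["D"]);E=np.array(c["extrinsics"]);r=c["range_z"]
    h,w=r.shape;v,u=np.mgrid[0:h,0:w]
    p=cv2.undistortPoints(np.stack([u,v],-1).reshape(-1,1,2).astype(np.float64),K,D).reshape(h,w,2)
    P=np.stack([p[...,0]*r,-p[...,1]*r,-r],-1)
    return (P-E[:3,3])@E[:3,:3]
E
python3 - <<'E'
from h import *
o=get_obs();print(o)
for n in("top","side"):
    c=camera(n);cv2.imwrite(f"pics/{n}0.png",c["pixels"]);E=np.array(c["extrinsics"]);print(n,-E[:3,:3].T@E[:3,3],E[:3,:3].round(2).tolist(),c["camera_matrix"],c["D"])
E
```

```text
{'time': 0.0, 'q': array([ 1.13050237e+00,  5.28439527e-01,  1.43390361e+00, -1.23348335e-05,
        1.18138652e+00, -1.78500629e-01]), 'joint_velocities': array([ 0.00029926, -0.00126858,  0.00025816, -0.00048083, -0.00063546,
        0.00024984]), 'joint_torque': array([-1.94663895e-03, -4.40050435e+01, -1.76592332e+01,  6.31837081e-02,
        5.83371834e-02, -1.53291844e-04]), 'position': array([0.16158113, 0.60339252, 0.40378717]), 'tool_rot': array([ 1.30520788e-01,  9.91444997e-01, -1.01950398e-03, -3.19910309e-04]), 'ft_force': array([ 0.15663843, -0.02682822,  0.23626628]), 'moment': array([-0.00010845,  0.00580795,  0.03097838]), 'grip_force': 0.0, 'grip_width': 0.087119257292719}
top [ 0.4412853  -0.01805763  1.39028914] [[-0.0, -1.0, -0.02], [0.99, -0.01, 0.11], [-0.11, -0.02, 0.99]] [[521.205409     0.         282.91532321]
 [  0.         521.205409   213.20798025]
 [  0.           0.           1.        ]] [0.0151645 0.        0.        0.        0.       ]
side [0.31107181 0.68944226 0.44363826] [[-0.94, -0.34, -0.01], [0.15, -0.44, 0.89], [-0.31, 0.83, 0.46]] [[379.55147246   0.         274.24242928]
 [  0.         379.55147246 215.11454843]
 [  0.           0.           1.        ]] [-0.02778391  0.          0.          0.          0.        ]
```

View pics/top0.png

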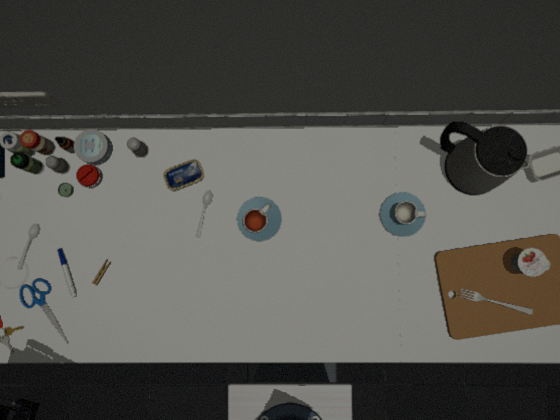

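View pics/side0.png

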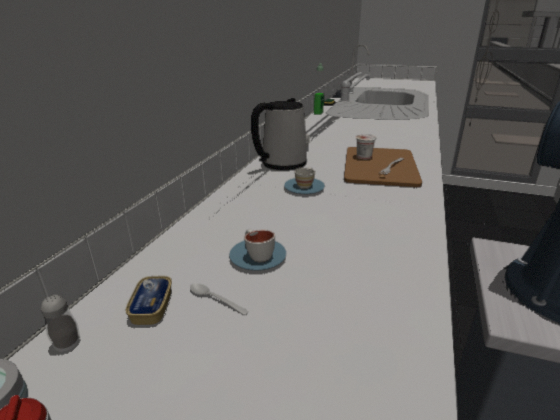

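```bash
cat >> h.py <<'E'
def cast(c,uv,z):
    "pixels (N,2) -> world points on plane z"
    K=np.array(c["camera_matrix"]);D=np.array(c["D"]);E=np.array(c["extrinsics"])
    p=cv2.undistortPoints(np.array(uv,float).reshape(-1,1,2),K,D).reshape(-1,2)
    d=np.c_[p[:,0],-p[:,1],-np.ones(len(p))]@E[:3,:3];o=-E[:3,:3].T@E[:3,3]
    return o+d*((z-o[2])/d[:,2])[:,None]
ROI={"top":(slice(185,255),slice(220,300)),"side":(slice(215,285),slice(215,300))}
def measure(c,n,show=None):
    r=ROI[n];img=c["pixels"][r];off=np.array([r[1].start,r[0].start])
    hsv=cv2.cvtColor(img,cv2.COLOR_BGR2HSV)
    blue=((hsv[...,0]>85)&(hsv[...,0]<125)&(hsv[...,1]>70)).astype(np.uint8)
    red=(((hsv[...,0]<14)|(hsv[...,0]>168))&(hsv[...,1]>110)).astype(np.uint8)
    big=lambda m:max(cv2.findContours(m,cv2.RETR_EXTERNAL,cv2.CHAIN_APPROX_NONE)[0],key=cv2.contourArea)
    hull=cv2.convexHull(big(blue));
    S=cast(c,hull.reshape(-1,2)+off,.013);(sx,sy),sr=cv2.minEnclosingCircle(S[:,:2].astype(np.float32)*1000)
    R=cv2.convexHull(big(red)).reshape(-1,2)+off
    Rw=cast(c,R,.058);(rx,ry),rr=cv2.minEnclosingCircle(Rw[:,:2].astype(np.float32)*1000)
    print(n,"saucer",round(sx,1),round(sy,1),"r",round(sr,1),"rim",round(rx,1),round(ry,1),"r",round(rr,1))
    if show:
        cv2.imwrite(show,cv2.resize(img,None,fx=8,fy=8,interpolation=cv2.INTER_CUBIC))
E
python3 - <<'E'
from h import *
for n in("top","side"):
    c=camera(n);measure(c,n,f"pics/{n}crop0.png")
    W=world(c);r=ROI[n];w=W[r].reshape(-1,3)
    print("zmax",np.percentile(w[:,2],[1,50,99,100]))
    if n=="top": print((W[200:232:2,246:278:2,2]*1000).round().astype(int))
E
python3 - <<'E'
import cv2,numpy as np
a=cv2.imread('pics/topcrop0.png');b=cv2.imread('pics/sidecrop0.png')
a=cv2.resize(a,(400,350));b=cv2.resize(b,(400,350));cv2.imwrite('pics/c0.png',np.clip(np.hstack([a,b])*1.3,0,255).astype('uint8'))
E
```

```text
top saucer 545.9 45.9 r 4.8 rim 570.0 86.0 r 26.8
zmax [-7.00544145e-03  9.63221828e-04  5.88886074e-02  1.39028914e+00]
[[  -4   14   15   13   10   10   10    9    7   12   11   12   11   -2
     5    0]
 [   6    8   15   11   11   10   11   11    9   14    6 1390    6    8
    -1   -1]
 [   6   13   10    7    9    9   10    6    9   11   43   47    8    6
    12   -1]
 [  11   10    9   13    5    7    7   12    4   50   50   47   37    6
     7   11]
 [   7   10   11    7    9   11   12   15   49   53   52   32    9    9
    12   11]
 [  10    9   54   55   58   51   54   59   45   47   49   10    7    9
    11    9]
 [  57   53   40   42   36   43   36   53   55   56   21   10   13   16
    12    6]
 [  59   38   32   32   19   29   26   30   56   55    5    4   10   10
     6    8]
 [  36   31   26   16   19   23   15   25   33   51    6    5    9   12
    10   10]
 [  25   29   18   15   17   16   18   21   26   37   52    8   10   11
    14    5]
 [  29   24   15   16   12   16   13    9   19   34   54    6   12    5
    12   11]
 [  25   20   14   15   11   16   16   14   20   31   60    8    9   12
    11   18]
 [  30   20   14   15   18   12   15   17   24   36   57 1390   10    9
     7   14]
 [  31   21   15   18   14   16   14   20   24   54   11   14    7   11
    12   11]
 [  57   27   24   22   22   12   18   22   57    7    6    4    4 1390
     4   16]
 [  11   61   32   26   20   22   32   54    5    8   13   11   12    9
    15   13]]
side saucer 576.2 108.2 r 33.2 rim 569.5 86.9 r 26.8
zmax [-0.00266327 -0.0005728   0.05885271  0.44363826]
```

View pics/c0.png

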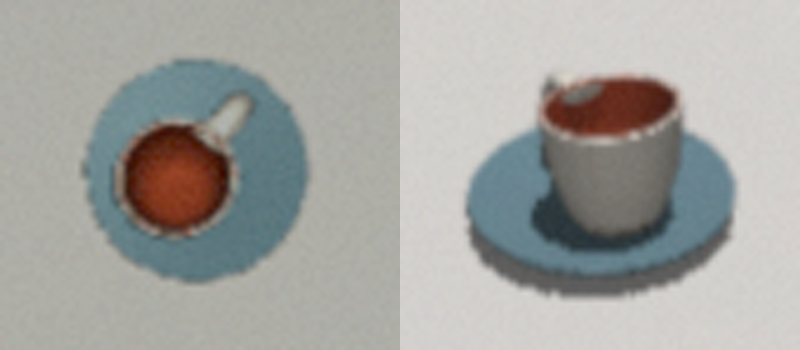

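```bash
python3 - <<'E'
s=open('h.py').read()
s=s.replace("(hsv[...,1]>70)","(hsv[...,1]>50)")
s=s.replace("    if show:","""    W=world(c)[r];k=(W[...,2]>.03)&(W[...,2]<.08);q=W[k]*1000;d=np.hypot(q[:,0]-rx,q[:,1]-ry);m=(d>36)&(d<66)
    if m.any():
        vv,uu=np.nonzero(k);h=np.c_[uu,vv][m]+off;hw=cast(c,h,.052)[:,:2]*1000-[rx,ry];g=hw.mean(0)
        print("  handle n",m.sum(),"deg cw from left-neg(right=0, ahead=90):",round(np.degrees(np.arctan2(g[0],-g[1])),1),"mean",g.round(1),"rmax",np.hypot(*hw.T).max().round(1))
    e=(q[:,2]>44)&(q[:,2]<66)&(d>27)&(d<33)
    A=np.c_[q[e][:,:2]-[rx,ry],np.ones(e.sum())];sol=np.linalg.lstsq(A,q[e][:,2],rcond=None)[0];print("  rim n",e.sum(),"slope x,y deg",np.degrees(sol[:2]).round(1),"z",sol[2].round(1),'rimmean',q[e][:,:2].mean(0).round(1))
    if show:""")
open('h.py','w').write(s)
E
python3 - <<'E'
from h import *
for n in("top","side"): measure(camera(n),n)
E
```

```text
top saucer 578.2 77.8 r 57.5 rim 569.9 85.8 r 26.8
  handle n 34 deg cw from left-neg(right=0, ahead=90): 49.8 mean [ 34.6 -29.2] rmax 54.1
  rim n 118 slope x,y deg [-4.4  2.5] z 55.8 rimmean [569.3  87.9]
side saucer 576.8 81.5 r 58.6 rim 569.5 86.9 r 26.8
  handle n 22 deg cw from left-neg(right=0, ahead=90): 60.8 mean [ 33.1 -18.5] rmax 44.5
  rim n 352 slope x,y deg [-2.1  0.8] z 51.8 rimmean [564.1  92.8]
```

```bash
cat >> h.py <<'E'
from scipy.spatial.transform import Rotation as Ro
def tip():
    o=get_obs();R=Ro.from_quat(o["tool_rot"]).as_matrix();return o,R,(o["position"]+.182*R[:,2])
def plan(pts):
    "pts: (x,y,z tip in mm, psi deg = heading of tool -x); rows for move_arm from the present pose"
    o,R,t=tip();print("t",round(o["time"],2),"tip",(t*1000).round(1),"psi",np.degrees(np.arctan2(-R[1,0],-R[0,0])).round(1),"F",o["ft_force"].round(2))
    for x,y,z,a in pts:
        a=np.radians(a);X=np.array([-np.cos(a),-np.sin(a),0]);Z=np.array([0,0,-1.]);Rt=np.c_[X,np.cross(Z,X),Z]
        p=np.array([x,y,z])/1000-.182*Z
        print([round(float(v),3) for v in np.r_[R.T@(p-o["position"])/.04,Ro.from_matrix(R.T@Rt).as_rotvec()]])
E
python3 - <<'E'
from h import *
plan([(525,123,200,-40),(525,123,42,-40)])
E
```

```text
t 0.3 tip [161.7 603.5 222.4] psi -15.0 F [-0.18 -0.51 -0.14]
[-11.883, -9.254, 0.565, -0.001, 0.0, 0.436]
[-11.884, -9.251, 4.515, -0.001, 0.0, 0.436]
```

Request:
move_arm --commands '[[[-11.88,-9.25,0.56,0,0,0.436],[-11.88,-9.25,0.56,0,0,0.436],[-11.88,-9.25,0.56,0,0,0.436],[-11.88,-9.25,0.56,0,0,0.436],[-11.88,-9.25,0.56,0,0,0.436],[-11.88,-9.25,0.56,0,0,0.436],[-11.88,-9.25,0.56,0,0,0.436],[-11.88,-9.25,0.56,0,0,0.436],[-11.88,-9.25,0.56,0,0,0.436],[-11.88,-9.25,0.56,0,0,0.436],[-11.88,-9.25,0.56,0,0,0.436],[-11.88,-9.25,0.56,0,0,0.436]]]' --claw 1 --squeeze 5

```text
time: 1.8
position: [0.5244, 0.1236, 0.3821]
tool_rot: [0.342, 0.94, -0.0, -0.001]
ft_force: [-0.1, -0.2, -0.6]
grip_width: 0.0004
grip_force: 0.0
```

```bash
python3 - <<'E'
from h import *
print(get_obs()["grip_width"])
plan([(525,123,42,-40)])
for n in("top","side"):
    try: measure(camera(n),n)
    except Exception as e: print(n,e)
E
```

```text
0.0004271728538752388
t 1.8 tip [524.1 123.6 200.1] psi -40.0 F [-0.09 -0.19 -0.63]
[-0.026, 0.002, 3.953, -0.001, -0.001, 0.0]
top saucer 567.0 111.5 r 91.9 rim 570.1 85.8 r 26.8
  handle n 34 deg cw from left-neg(right=0, ahead=90): 49.7 mean [ 34.4 -29.2] rmax 53.9
  rim n 72 slope x,y deg [-4.6  3. ] z 56.0 rimmean [574.1  73.4]
side saucer 576.9 81.8 r 57.9 rim 569.5 86.9 r 26.8
  handle n 23 deg cw from left-neg(right=0, ahead=90): 60.4 mean [ 32.9 -18.7] rmax 44.5
  rim n 363 slope x,y deg [-2.8  1.3] z 51.7 rimmean [564.5  92. ]
```

Request:
move_arm --commands '[[[0,0,1.3,0,0,0],[0,0,2.6,0,0,0],[0,0,3.5,0,0,0],[0,0,3.95,0,0,0],[0,0,3.95,0,0,0],[-0.1,0,3.95,0,0,0],[-0.2,0,3.95,0,0,0],[-0.28,0,3.95,0,0,0],[-0.36,0,3.95,0,0,0],[-0.42,0,3.95,0,0,0],[-0.48,0,3.95,0,0,0],[-0.52,0,3.95,0,0,0]]]'

```text
time: 3.4
position: [0.5409, 0.1099, 0.2243]
tool_rot: [0.342, 0.94, -0.0, -0.0]
ft_force: [-0.3, -0.2, -0.6]
grip_width: 0.0002
grip_force: 0.2
```

```bash
python3 - <<'E'
from h import *
plan([])
for n in("top","side"):
    try: measure(camera(n),n,f"pics/{n}1.png")
    except Exception as e: print(n,e)
E
```

```text
t 3.4 tip [540.9 109.9  42.3] psi -40.0 F [-0.27 -0.17 -0.63]
top saucer 563.4 109.6 r 91.9 rim 571.0 64.3 r 14.5
  handle n 19 deg cw from left-neg(right=0, ahead=90): 70.9 mean [ 38.5 -13.3] rmax 46.0
  rim n 14 slope x,y deg [-41.8   3.5] z 72.8 rimmean [600.   59.7]
side saucer 577.2 81.6 r 57.9 rim 576.6 86.3 r 22.5
  handle n 243 deg cw from left-neg(right=0, ahead=90): -113.3 mean [-32.   13.8] rmax 68.5
  rim n 108 slope x,y deg [1.5 3. ] z 51.1 rimmean [570.8  98.5]
```

View pics/side1.png

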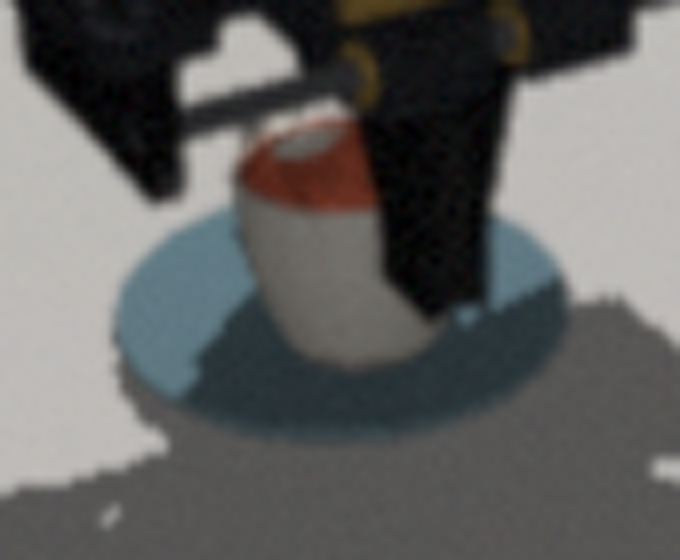

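Request:
move_arm --commands '[[[-0.05,0,0,0,0,0],[-0.09,0,0,0,0,0],[-0.13,0,0,0,0,0],[-0.16,0,0,0,0,0],[-0.18,0,0,0,0,0],[-0.2,0,0,0,0,0],[-0.2,0,0,0,0,0],[0,0,0,0,0,0],[0.6,0,0,0,0,0],[0.6,0,-1.2,0,0,0],[0.6,0,-2.7,0,0,0],[0.6,0,-4,0,0,0]]]'

```text
time: 5.0
position: [0.5208, 0.1266, 0.3858]
tool_rot: [0.341, 0.94, -0.0, -0.001]
ft_force: [1.2, 0.7, -0.3]
grip_width: 0.0004
grip_force: 0.0
```

```bash
python3 - <<'E'
from h import *
plan([])
for n in("top","side"):
    try: measure(camera(n),n,f"pics/{n}2.png")
    except Exception as e: print(n,e)
E
```

```text
t 5.0 tip [520.6 126.6 203.8] psi -39.9 F [ 1.19  0.74 -0.31]
top saucer 561.9 113.2 r 90.4 rim 575.2 81.5 r 28.5
  handle n 41 deg cw from left-neg(right=0, ahead=90): 46.6 mean [ 34.1 -32.3] rmax 58.0
  rim n 99 slope x,y deg [-3.3  1.8] z 56.3 rimmean [579.6  75.5]
side saucer 577.4 81.4 r 57.9 rim 576.6 80.4 r 26.4
  handle n 21 deg cw from left-neg(right=0, ahead=90): 52.7 mean [ 32.4 -24.6] rmax 47.9
  rim n 304 slope x,y deg [-1.3 -0.1] z 51.6 rimmean [571.5  85.3]
```

View pics/side2.png

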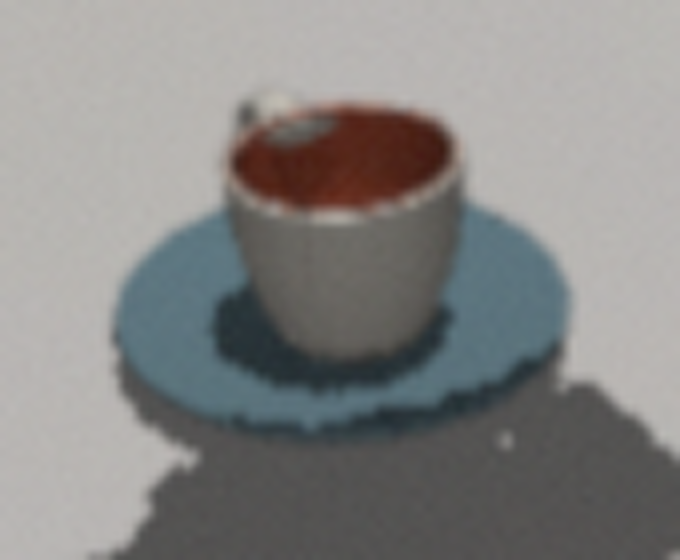

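Request:
move_arm --commands '[[[0,0,1.5,0,0,0],[0,0,3.0,0,0,0],[-0.2,0,4.04,0,0,0],[-0.5,0,4.04,0,0,0],[-0.7,0,4.04,0,0,0],[-0.8,0,4.04,0,0,0],[-0.85,0,4.04,0,0,0],[-0.89,0,4.04,0,0,0],[-0.92,0,4.04,0,0,0],[-0.95,0,4.04,0,0,0],[-0.95,0,4.04,0,0,0],[-0.95,0,4.04,0,0,0]]]'

```text
time: 6.6
position: [0.5516, 0.101, 0.2227]
tool_rot: [0.342, 0.94, -0.0, -0.0]
ft_force: [-0.6, 0.2, -0.5]
grip_width: 0.0009
grip_force: 0.3
```

```bash
python3 - <<'E'
from h import *
plan([])
E
```

```text
t 6.6 tip [551.5 101.   40.7] psi -40.0 F [-0.56  0.18 -0.53]
```

Request:
move_arm --commands '[[[0.1,0,0,0,0,0],[0.9,0,0,0,0,0],[0.9,0,-1.5,0,0,0],[0.9,0,-3,0,0,0],[0.9,0,-4,0,0,0]]]'

```text
time: 7.22
position: [0.5241, 0.1243, 0.3854]
tool_rot: [0.342, 0.94, 0.001, 0.002]
ft_force: [1.2, -0.4, -0.7]
grip_width: 0.0007
grip_force: 0.0
```

```bash
python3 - <<'E'
from h import *
plan([])
for n in("top","side"):
    try: measure(camera(n),n,f"pics/{n}3.png")
    except Exception as e: print(n,e)
E
```

```text
t 7.22 tip [524.7 124.3 203.4] psi -40.0 F [ 1.21 -0.43 -0.66]
top saucer 564.5 114.5 r 89.5 rim 578.9 78.5 r 28.6
  handle n 44 deg cw from left-neg(right=0, ahead=90): 43.0 mean [ 32.4 -34.8] rmax 58.9
  rim n 90 slope x,y deg [1.5 2.1] z 55.6 rimmean [580.9  69.7]
side saucer 577.0 81.6 r 58.0 rim 578.0 79.0 r 26.5
  handle n 27 deg cw from left-neg(right=0, ahead=90): 47.6 mean [ 33.1 -30.2] rmax 52.9
  rim n 307 slope x,y deg [-0.2  0.5] z 51.0 rimmean [577.6  76.3]
```

View pics/side3.png

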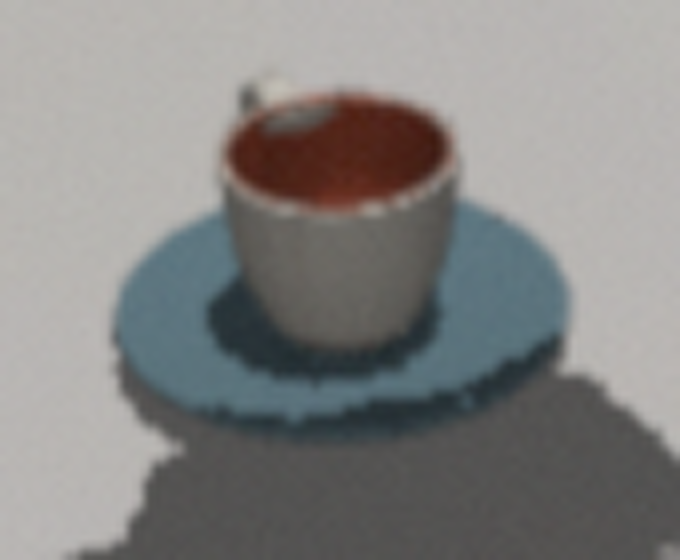

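Request:
move_arm --commands '[[[1.4,0,0,0,0,0],[2.8,0.5,0,0,0,0],[2.8,2,0,0,0,0],[2.8,3,0,0,0,0],[2.8,3,0,0,0,0]]]'

```text
time: 7.95
position: [0.5163, 0.2899, 0.3813]
tool_rot: [0.341, 0.94, 0.0, 0.0]
ft_force: [0.3, -0.5, 0.4]
grip_width: 0.0003
grip_force: 0.0
```

```bash
python3 - <<'E'
from h import *
plan([])
for n in("top","top","top","side"):
    try: measure(camera(n),n)
    except Exception as e: print(n,e)
E
```

```text
t 7.95 tip [516.4 289.9 199.3] psi -39.8 F [ 0.31 -0.47  0.44]
top saucer 577.8 78.0 r 57.2 rim 577.9 75.9 r 27.2
  handle n 43 deg cw from left-neg(right=0, ahead=90): 45.8 mean [ 33.4 -32.5] rmax 57.6
  rim n 120 slope x,y deg [-3.2 -1.5] z 55.0 rimmean [582.6  78. ]
top saucer 577.9 78.0 r 57.2 rim 579.4 76.3 r 26.9
  handle n 42 deg cw from left-neg(right=0, ahead=90): 44.3 mean [ 32.3 -33.2] rmax 56.9
  rim n 110 slope x,y deg [-1.2 -0.7] z 54.9 rimmean [580.8  76.6]
top saucer 577.9 78.0 r 57.2 rim 578.5 76.3 r 26.5
  handle n 43 deg cw from left-neg(right=0, ahead=90): 44.8 mean [ 33.1 -33.3] rmax 57.5
  rim n 120 slope x,y deg [-1.6 -1.8] z 54.8 rimmean [582.4  77.2]
side saucer 577.1 81.7 r 58.1 rim 577.9 78.4 r 26.6
  handle n 19 deg cw from left-neg(right=0, ahead=90): 48.6 mean [ 32.  -28.2] rmax 49.7
  rim n 319 slope x,y deg [-0.2 -0.1] z 51.1 rimmean [577.7  77.1]
```

```bash
cat >> h.py <<'E'
def P(th,g,z,C=(578,77.5),r=54):
    a=np.radians(th);h=np.array([np.sin(a),-np.cos(a)]);n=np.array([np.cos(a),np.sin(a)])
    return (*(np.array(C)+r*h+(15.5+g)*n),z,th)
E
python3 - <<'E'
from h import *
plan([P(45,15,190)]);print(get_obs()['q'])
E
```

```text
t 8.15 tip [513.9 287.  199.8] psi -40.0 F [ 0.25  0.49 -0.42]
[-5.999, -2.35, 0.243, -0.001, -0.003, -1.484]
[ 3.19684151e-01  5.06744355e-01  1.54806895e+00 -2.86430485e-04
  1.08985365e+00 -5.52663661e-01]
```

Request:
move_arm --commands '[[[-0.75,-0.29,0,0,0,-0.18],[-1.5,-0.59,0,0,0,-0.36],[-2.25,-0.88,0,0,0,-0.54],[-3,-1.18,0,0,0,-0.72],[-3.75,-1.47,0.1,0,0,-0.9],[-4.5,-1.76,0.15,0,0,-1.08],[-5.25,-2.06,0.2,0,0,-1.26],[-6,-2.35,0.24,0,0,-1.44],[-6,-2.35,0.24,0,0,-1.484],[-6,-2.35,0.24,0,0,-1.484],[-6,-2.35,0.24,0,0,-1.484]]]'

```text
time: 9.52
position: [0.6382, 0.0616, 0.3731]
tool_rot: [-0.383, 0.924, 0.0, -0.0]
ft_force: [-0.0, -0.7, -0.2]
grip_width: 0.0004
grip_force: 0.0
```

```bash
python3 - <<'E'
from h import *
plan([P(45,15,33),P(45,4,33)]+[P(t,0,33) for t in(45,41,37,33,29,25,21,17,13,10)])
measure(camera("side"),"side")
E
```

```text
t 9.53 tip [638.   61.7 191.1] psi 45.0 F [-0.02 -0.66 -0.25]
[0.019, -0.008, 3.953, 0.001, -0.0, -0.0]
[0.294, -0.008, 3.953, 0.001, -0.0, -0.0]
[0.394, -0.008, 3.953, 0.001, -0.0, -0.0]
[0.489, -0.032, 3.953, 0.001, -0.001, 0.07]
[0.586, -0.049, 3.953, 0.001, -0.001, 0.139]
[0.683, -0.059, 3.953, 0.001, -0.001, 0.209]
[0.781, -0.063, 3.953, 0.001, -0.001, 0.279]
[0.879, -0.059, 3.953, 0.001, -0.001, 0.349]
[0.977, -0.049, 3.953, 0.0, -0.001, 0.419]
[1.073, -0.032, 3.953, 0.0, -0.001, 0.489]
[1.168, -0.009, 3.953, 0.0, -0.001, 0.558]
[1.238, 0.013, 3.953, 0.0, -0.001, 0.611]
side saucer 577.3 81.4 r 57.9 rim 578.0 79.4 r 26.8
  handle n 27 deg cw from left-neg(right=0, ahead=90): 47.1 mean [ 33.  -30.6] rmax 53.2
  rim n 287 slope x,y deg [-0.6  0.2] z 51.0 rimmean [578.1  75.7]
```

Request:
move_arm --commands '[[[0.02,0,1.3,0,0,0],[0.02,0,2.6,0,0,0],[0.02,0,3.5,0,0,0],[0.02,0,3.95,0,0,0],[0.02,0,3.95,0,0,0]]]'

```text
time: 10.2
position: [0.638, 0.0615, 0.2143]
tool_rot: [-0.383, 0.924, 0.0, -0.001]
ft_force: [0.0, 0.4, -0.4]
grip_width: 0.0
grip_force: 0.0
```

```bash
python3 - <<'E'
from h import *
plan([P(45,4,33)]+[P(t,0,33) for t in(45,42,39,36,33,30,27,24,21,18,15)])
E
```

```text
t 10.2 tip [637.6  61.5  32.3] psi 45.1 F [ 0.05  0.43 -0.41]
[0.289, -0.006, -0.017, 0.002, -0.001, 0.001]
[0.389, -0.006, -0.017, 0.002, -0.001, 0.001]
[0.46, -0.025, -0.017, 0.002, -0.001, 0.053]
[0.532, -0.039, -0.017, 0.001, -0.001, 0.106]
[0.605, -0.05, -0.017, 0.001, -0.002, 0.158]
[0.678, -0.057, -0.017, 0.001, -0.002, 0.211]
[0.752, -0.06, -0.017, 0.001, -0.002, 0.263]
[0.825, -0.06, -0.017, 0.001, -0.002, 0.315]
[0.899, -0.055, -0.016, 0.001, -0.002, 0.368]
[0.972, -0.047, -0.016, 0.001, -0.002, 0.42]
[1.044, -0.034, -0.016, 0.001, -0.002, 0.472]
[1.116, -0.018, -0.016, 0.001, -0.002, 0.525]
```

Request:
move_arm --commands '[[[0.29,0,0,0,0,0],[0.39,0,0,0,0,0],[0.46,-0.025,0,0,0,0.053],[0.53,-0.04,0,0,0,0.106],[0.605,-0.05,0,0,0,0.158],[0.68,-0.057,0,0,0,0.21],[0.75,-0.06,0,0,0,0.263],[0.825,-0.06,0,0,0,0.315],[0.9,-0.055,0,0,0,0.368],[0.97,-0.047,0,0,0,0.42],[1.045,-0.034,0,0,0,0.472],[1.115,-0.018,0,0,0,0.525]]]'

```text
time: 11.7
position: [0.6073, 0.0287, 0.2165]
tool_rot: [-0.129, 0.992, -0.0, 0.001]
ft_force: [0.5, 0.4, 0.1]
grip_width: 0.0006
grip_force: 0.0
```

```bash
python3 - <<'E'
from h import *
plan([P(t,0,33) for t in(12,9,6,4)]+[P(4,15,33),P(4,15,190)])
measure(camera("side"),"side","pics/side4.png")
E
```

```text
t 11.7 tip [607.8  28.6  34.5] psi 14.8 F [0.52 0.41 0.05]
[0.076, 0.0, 0.038, -0.001, 0.002, 0.049]
[0.148, -0.015, 0.038, -0.001, 0.002, 0.102]
[0.221, -0.026, 0.038, -0.001, 0.002, 0.154]
[0.27, -0.031, 0.038, -0.001, 0.002, 0.189]
[-0.098, -0.102, 0.039, -0.001, 0.002, 0.189]
[-0.107, -0.105, -3.886, -0.001, 0.002, 0.189]
side saucer 577.1 81.6 r 58.0 rim 580.4 74.8 r 31.3
  handle n 82 deg cw from left-neg(right=0, ahead=90): 27.9 mean [ 22.1 -41.6] rmax 63.5
  rim n 163 slope x,y deg [ 2.1 -2. ] z 51.7 rimmean [572.8  81.8]
```

View pics/side4.png

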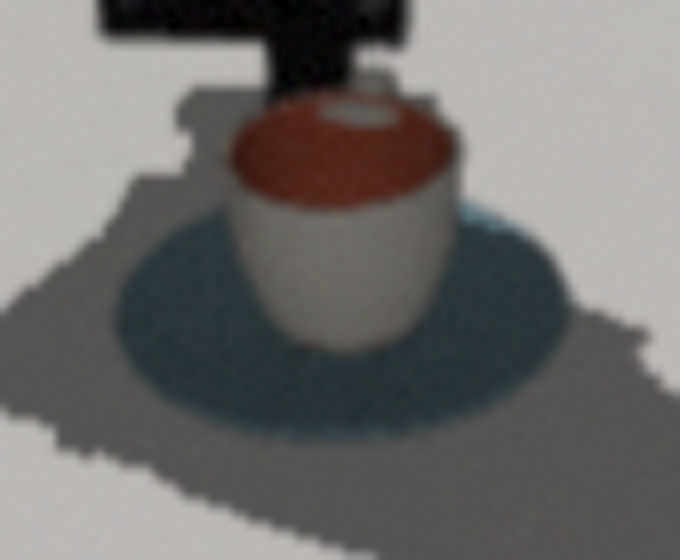

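Request:
move_arm --commands '[[[0.076,0,0,0,0,0.049],[0.148,-0.015,0,0,0,0.102],[0.22,-0.026,0,0,0,0.154],[0.27,-0.03,0,0,0,0.19],[0.27,-0.03,0,0,0,0.19],[0.1,-0.05,0,0,0,0.19],[-0.1,-0.1,0,0,0,0.19],[-0.5,-0.1,-1.3,0,0,0.19],[-1,-0.1,-2.7,0,0,0.19],[-2,-0.1,-3.9,0,0,0.19],[-3,-0.1,-3.9,0,0,0.19],[-3,-0.1,-3.9,0,0,0.19]]]'

```text
time: 13.25
position: [0.7265, 0.057, 0.3719]
tool_rot: [-0.036, 0.999, -0.0, 0.002]
ft_force: [-0.5, 0.2, 0.3]
grip_width: 0.0006
grip_force: 0.0
```

```bash
python3 - <<'E'
from h import *
plan([])
for n in("top","side"):
    try: measure(camera(n),n,f"pics/{n}5.png")
    except Exception as e: print(n,e)
a=[cv2.resize(cv2.imread(f'pics/{n}5.png'),(400,350)) for n in("top","side")]
cv2.imwrite('pics/c5.png',np.hstack(a))
E
```

```text
t 13.25 tip [727.3  57.  189.9] psi 4.2 F [-0.48  0.19  0.32]
top max() iterable argument is empty
side saucer 576.8 81.6 r 57.9 rim 576.6 80.2 r 26.8
  handle n 29 deg cw from left-neg(right=0, ahead=90): -2.7 mean [ -2.2 -46.6] rmax 55.1
  rim n 275 slope x,y deg [-0.2  0.8] z 51.1 rimmean [577.5  74.8][ WARN:0@1.257] global loadsave.cpp:275 findDecoder imread_('pics/top5.png'): can't open/read file: check file path/integrity
Traceback (most recent call last):
cv2.error: OpenCV(4.12.0) /io/opencv/modules/imgproc/src/resize.cpp:4208: error: (-215:Assertion failed) !ssize.empty() in function 'resize'
```

Request:
move_arm --commands '[[[0,1.2,0,0,0,0],[0.5,2.4,0,0,0,0],[1.5,3.6,0,0,0,0],[2.5,4.8,0,0,0,0],[3,6,0,0,0,0],[3,6,0,0,0,0]]]'

```text
time: 14.1
position: [0.584, 0.2898, 0.3705]
tool_rot: [-0.038, 0.999, -0.0, -0.002]
ft_force: [0.6, -0.2, 1.1]
grip_width: 0.0008
grip_force: 0.0
```

```bash
python3 - <<'E'
from h import *
plan([])
for n in("top","top","side"):
    c=camera(n)
    try: measure(c,n,f"pics/{n}6.png")
    except Exception as e: print(n,e)
    if n=="top":
        # striped cup handle as reference: high points near it
        W=world(c)[180:250,370:440];k=(W[...,2]>.03)&(W[...,2]<.08);q=W[k]*1000;print("  other",q.mean(0).round(1),q[:,:2].min(0).round(1),q[:,:2].max(0).round(1))
a=[cv2.resize(cv2.imread(f'pics/{n}6.png'),(400,350)) for n in("top","side")]
cv2.imwrite('pics/c6.png',np.hstack(a))
E
```

```text
t 14.1 tip [583.3 289.8 188.5] psi 4.4 F [ 0.58 -0.24  1.13]
top saucer 577.9 78.0 r 57.2 rim 577.3 77.0 r 27.2
  handle n 45 deg cw from left-neg(right=0, ahead=90): -0.1 mean [ -0.  -47.9] rmax 59.1
  rim n 123 slope x,y deg [-0.9 -0.6] z 55.3 rimmean [577.6  77.6]
  other [ 588.7 -315.2   47.5] [ 559.6 -354.8] [ 616.5 -271.7]
top saucer 577.8 78.0 r 57.2 rim 577.2 76.8 r 27.4
  handle n 46 deg cw from left-neg(right=0, ahead=90): -0.4 mean [ -0.4 -47.8] rmax 58.8
  rim n 129 slope x,y deg [-0.6 -0.7] z 54.9 rimmean [577.7  77.3]
  other [ 588.8 -314.9   47.5] [ 559.5 -356.1] [ 616.7 -271.9]
side saucer 576.9 81.8 r 58.1 rim 576.6 79.1 r 26.2
  handle n 29 deg cw from left-neg(right=0, ahead=90): -2.9 mean [ -2.3 -45.5] rmax 54.0
  rim n 318 slope x,y deg [ 0.3 -0. ] z 50.9 rimmean [577.1  77.1]
```

View pics/c6.png

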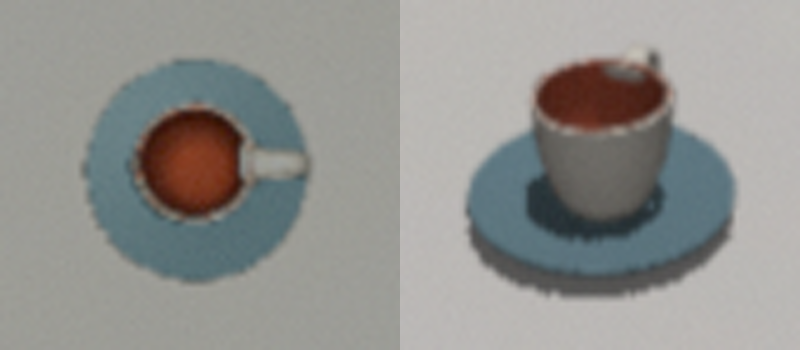

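The picture shows the cup centred: rim at (195,163), saucer centre at about (195,170), handle straight to the right at (275,163). The cup is level and the saucer has not moved.

```bash
python3 -c "
from rig import *
print(hand_in())"
```

```text
the job is handed in; nothing more can be done
None
```

The job is handed in: in the last camera check the red cup stood level (slope under 1°) and centred in its well to about 1 mm, its handle pointed right to within about 0.5° in the top view (3° in the coarser side view), and its saucer had not moved. I had finished by about 14 s.

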